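# Close the die tin, then lift off its outer lid alone

### The arm

A 6-joint arm with a two-finger parallel gripper is mounted at the origin on the work surface. World frame = base frame: x ahead of the robot, y to its left, z up, the work surface at z = 0. Lengths are in m, angles in rad, forces in N, time in s.
With the tool pointing down it reaches from about 0.35 to 0.775 m from the base axis. Payload 5.5 kg.
Tool frame: the origin (TCP) lies on the centre line of the jaws, within the pads' length; the fingertips stand 11 mm ahead of it and the grasp point (between the pads) lies 8 mm behind it; z points along the fingers, y is the line along which they close (so a half turn about z gives the same grasp; the last joint's range is limited). The gripper opens to 85 mm and grips with 20 to 120 N. Pads are 22 mm wide; open, the fingers measure 114 mm over their backs; the gripper's body (76 mm by 85 mm) begins 54 mm behind the grasp point. The pads swing forward as they close: fully open they stand 13 mm farther back than shut.
Start: joints at [-1.419, 0.313, 0.046, 1.304, 0, 1.431], TCP at [0.165, -0.551, 0.242] pointing down, gripper open.
Joint ranges: [-2.76, 2.76], [-0.86, 1.69], [-1.03, 1.26], [-2.2, 2.34], [-1.47, 1.5], [-3.14, 3.14]. Speed limits (rad/s): [2.57, 2.57, 3.14, 3.14, 3.14, 3.14].

### API

Orientations are given as a unit quaternion [w, x, y, z].
In Python, from workcell import get_state, eyes, env gives the robot as it stands.
- The arm moves only by the shell command python3 -m inch 'ROWS' [OPENING] [FORCE]. ROWS is JSON, one flat list of numbers, 4 for each row, row after row: the shift along the tool's x, y, z in cm, then the turn about the tool's z in rad. A call has exactly 5 rows; each row shifts and turns the commanded pose from where the row before left it, along the tool's axes as they then stand; what a row does not reach is not made up. A row lasts 1/12 s, in which the tool goes at most 41.7 mm and 7.16 degrees, less where a joint would pass 70% of its speed; a pose out of reach is approached as far as the arm can. A call is refused whole if a number of a shift passes 4.17 or a number of a turn 0.125, either way. A call with a gripper value outside its range is refused whole. OPENING is the opening, from -1 (shut) to 1 (fully open), set as the call begins (- or left out, the last holds). The fingers move at their own pace and stop on an object; FORCE is the grip in N (left out, the last holds). Time passes only in rows, so rows that do not move let the fingers close, or fill a call up. It gives the time, the measured TCP pose, the force, the opening and the grip force at its end, in the units of the state.
- get_state(): the state, without advancing time (a new reading comes with each control period).
- eyes.read_camera(name): name is "scene" or "top" or "wrist"; returns the picture (400x640x3 uint8, red, green, blue); there is no depth.
- eyes.camera_info(name): a dict with "fovy" (degrees; the focal length in pixels is half the picture's height over the tangent of half this angle, whatever the lens; pixels are square), "cx", "cy" (the principal point, pixels), "xyz" and "orientation" of the camera in the world. Camera axes: x right, y down, z forward; pixel columns grow to the right and rows downward; lengths in m; the calibration is good to about 2 mm. The wrist camera is an equidistant fisheye: a pixel r from the principal point sees the ray r / f radians off the axis. A picture is of the moment at which its call begins: read the wrist's pose just before it. camera_info takes no time and is no camera call; for the wrist camera it gives the pose at the moment of the call.
- env.hand_in(): hands the job in; it is judged then, once.
The state is a dict: "clock": time; "joint_pos": joint angles; "qvel": joint speeds; "tau": joint torques, N m; "tcp_pos": TCP position; "orientation": TCP orientation; "wrist_force": force on the tool from outside, world axes, zero at the start; "ft_torque": the same for the moment, N m; "finger_gap": finger opening in m; "grip_force": force on a finger pad.
Only numpy, scipy, OpenCV 4.12 (cv2) and the standard library are available. Lean on these libraries where they do the work, as an engineer would, in place of code of your own. Each camera call takes 0.05 s, during which the arm holds its last target. There are 200 camera calls.

### The job

Put the snap-press die away in the wooden pocket inside the tin, stem up, and let go of it; then lift the nested pair of lids together from their stand by the inner lid's knob and lower them onto the tin, without letting them drop, until the inner lid is fully seated. Let go of the knob, take the outer lid by its collar and lift it off alone, leaving the inner lid seated, and finish while still holding the outer lid level, at least 10 cm above where it sat and clear of everything else. Never part the two lids before the inner one is seated on the tin, and leave the other things on the bench where they are.

Things in the scene. Friction and masses are not known exactly. Their poses are not given: they have to be found in the camera images.
- tin: Round open enamelled tin fixed to the bench, on the other side of it from the lid stand (either side): outer diameter 144, mouth about 134, height 75, wall and floor 4. Origin: centre of its underside; z up. In the middle of its floor is a round wooden block (diameter 80, top 22 above the bench) with the die's pocket.
- tin_rim (a point): Centre of the tin's mouth at rim height, 75 above the bench.
- tin_pocket (a point): Centre of the pocket's mouth, on top of the wooden block in the tin, 53 below the rim. The pocket is a round hole of diameter 27, 18 deep. With the die seated (flange lying on the block), die_center is 11.5 above this point and the stem's top 17 below the rim.
- stand_rim (a point): Centre of the top of the lid stand, 25 above the bench: a fixed plain grey ring (outer diameter 144, inner 134) on which the nested lids wait. When nested, outer_center is 9 above the rim below, the collar's top 24 and the knob's top 58: the knob stands up through the collar, its top 34 bare.
- die_center (a point): Loose steel snap-press die, 0.09 to 0.16 kg, standing on the bench stem up. From the foot: boss of diameter 22, 13 high, foot chamfered; flange of diameter 40, 6 thick; stem of diameter 14, 30 high, to grip it by. Total height 49. This point: on its axis, 24.5 above its foot; own z along the stem.
- inner_center (a point): Loose steel inner lid, 0.15 to 0.3 kg: disc of diameter 144, 4 thick, that lies on the rim; below it a tapered plug of diameter 127, 8 deep, that enters the mouth; above it the knob, a plain post of diameter 16 whose top is 58 above the disc's underside. This point: on its axis, 25 above the disc's underside (25 above the rim when seated); own z up. Starts seated on the stand.
- outer_center (a point): Loose steel outer lid, 0.12 to 0.25 kg, nested on the inner lid and carried by it: plate of diameter 157, 3 thick; skirt hanging 10 below it, 4 clear of the inner lid; in its middle an upright tube (collar), outer diameter 44, inner 30, top 20 above the plate's underside. This point: on its axis, 5 above the plate's underside; own z up.
- spool: Bystander: grey thread spool, diameter 34, 40 high. Origin at its foot. Leave it.
- chalk: Bystander: flat block of marking chalk, 50 x 40 x 12. Origin at its underside. Leave it.
- spray: Bystander: white plastic bottle, diameter 60, 140 high. Origin at its foot. Leave it.
- jar: Bystander: glass jar, diameter 64, 80 high. Origin at its foot. Leave it.
- brush: Bystander: lint brush, 170 long, lying on the bench. Leave it.
- dish: Bystander: small white dish, diameter 90, 30 high. Origin at its foot. Leave it.
Not all that is in view belongs to the job. Leave any red look-alike of the part that bears die_center alone. Leave any yellow look-alike of the tin alone.

How it is judged:
By the outcome, as a careful person would: the job done as asked, in the order asked, and still so for the second after the job is handed in, while the arm keeps its last pose, push and grip.
It also fails if it takes over 58 s, if anything falls off the work surface, if the arm or the gripper's body presses on something with over 40 N, if the wrist force passes 120 N, or if a joint passes its speed limit or range.

## Working session

There is one attempt and no reset: what is moved stays moved. The work goes in short steps, Python scripts to look and compute and a shell command to move; the robot and the scene stay as the last step left them, time stands still between calls to the robot, and variables do not carry over. Pictures are saved under pics/ and viewed, at most 12 in all, crops included, and the job is handed in when it is done.

```bash
ls; mkdir -p pics; python3 - <<'E'
from workcell import get_state, eyes, env
import cv2,numpy as np
s=get_state();print(s)
for n in ["scene","top","wrist"]:
    print(n,eyes.camera_info(n))
    im=eyes.read_camera(n);cv2.imwrite(f"pics/{n}0.png",im[:,:,::-1])
E
```

```text
pics
{'clock': 0.0, 'joint_pos': array([-1.41853964e+00,  3.13985368e-01,  4.49330751e-02,  1.30359066e+00,
        4.13219546e-06,  1.43121178e+00]), 'qvel': array([ 0.00019122,  0.00012956,  0.00164001,  0.00086604, -0.00187687,
        0.0009235 ]), 'tau': array([ 1.26029377e-04, -4.80622065e+01,  2.98534602e+01,  1.92247523e-02,
       -2.69298216e-04, -2.48910588e-06]), 'tcp_pos': array([ 0.16535921, -0.55017819,  0.24139864]), 'orientation': array([-9.23306532e-04,  9.89372043e-01,  1.45403260e-01, -3.78407431e-06]), 'wrist_force': array([-0.52271706, -0.85518268, -0.28285368]), 'ft_torque': array([ 0.00950914, -0.04627132,  0.0504168 ]), 'grip_force': 0.0, 'finger_gap': 0.08540506296213168}
scene {'fovy': 43.02180900788162, 'cx': 325.03307974870233, 'cy': 206.9025967710816, 'xyz': array([ 1.45279224, -0.72763048,  0.81546774]), 'orientation': array([-0.43350583,  0.79385826,  0.36793334, -0.21560801])}
top {'fovy': 54.21370329077481, 'cx': 315.74626863632943, 'cy': 201.93620961398832, 'xyz': array([0.33576536, 0.01392357, 1.00562853]), 'orientation': array([ 0.07423778, -0.67816908,  0.72632349, -0.0838429 ])}
wrist {'fovy': 65.70646984690485, 'cx': 315.1606656933468, 'cy': 194.45486679627479, 'xyz': array([ 0.23608755, -0.5294208 ,  0.37239731]), 'orientation': array([ 0.11622581,  0.79392093, -0.59050545, -0.08651258])}
```

View pics/top0.png

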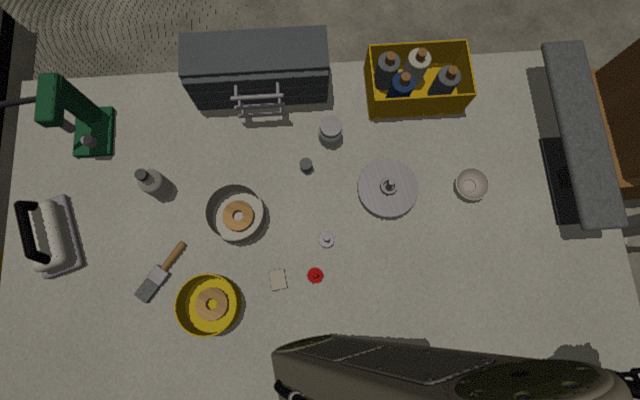

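View pics/scene0.png

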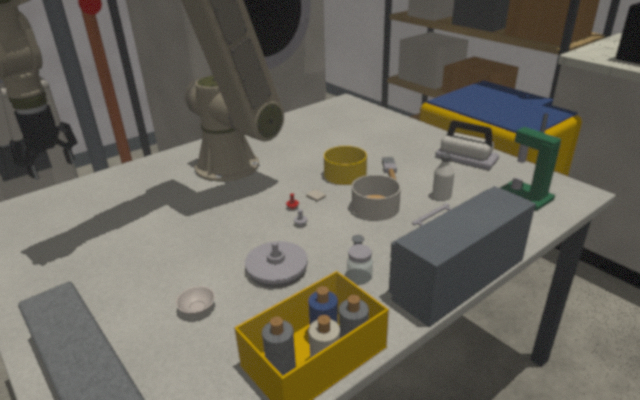

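Top view: the grey tin is at (236,213) and its yellow look-alike at (208,304). The lids on their stand are at (388,188).

Die candidates:
- Steel die at (327,240).
- Red look-alike at (315,275).
- Grey spool at (306,165), which has no flange.
- Part in the green press at (88,140).

I choose (327,240).

```bash
cat > h.py <<'E'
import numpy as np,cv2
from workcell import get_state,eyes
from scipy.spatial.transform import Rotation as R
def rot(q): return R.from_quat([q[1],q[2],q[3],q[0]]).as_matrix()
def ray(ci,uv,fish=False):
    f=200/np.tan(np.radians(ci["fovy"])/2)
    x=(uv[0]-ci["cx"])/f; y=(uv[1]-ci["cy"])/f
    if fish:
        r=np.hypot(x,y); k=np.sin(r)/r if r>1e-9 else 1; d=np.array([x*k,y*k,np.cos(r)])
    else: d=np.array([x,y,1.])
    return np.array(ci["xyz"]),rot(ci["orientation"])@(d/np.linalg.norm(d))
def plane(ci,uv,z,fish=False):
    o,d=ray(ci,uv,fish); return o+d*(z-o[2])/d[2]
def project(ci,p,fish=False):
    f=200/np.tan(np.radians(ci["fovy"])/2)
    c=rot(ci["orientation"]).T@(np.array(p)-ci["xyz"])
    if fish:
        r=np.hypot(c[0],c[1]); t=np.arctan2(r,c[2]); k=t/max(r,1e-9); return np.array([ci["cx"]+f*c[0]*k,ci["cy"]+f*c[1]*k])
    return np.array([ci["cx"]+f*c[0]/c[2],ci["cy"]+f*c[1]/c[2]])
def circfit(p):
    p=np.asarray(p); A=np.c_[2*p[:,:2],np.ones(len(p))]; b=(p[:,:2]**2).sum(1)
    s=np.linalg.lstsq(A,b,rcond=None)[0]; return s[0],s[1],np.sqrt(s[2]+s[0]**2+s[1]**2)
def tool(p,s=None):
    "world shift from the TCP to p, in tool axes, cm"
    s=s or get_state(); return rot(s["orientation"]).T@(np.array(p)-s["tcp_pos"])*100
E
python3 - <<'E'
from h import *
im=cv2.imread("pics/top0.png"); ci=eyes.camera_info("top"); ci2=eyes.camera_info("scene")
for n,uv,z in [("tin",(236,213),.075),("ytin",(208,304),.075),("pocket",(238,216),.022),("lid",(388,188),.032),("knobtop",(390,186),.083),("die",(327,240),.03),("red",(315,275),.03),("spool",(306,165),.04),("jar",(330,128),.08),("spray",(141,174),.14),("dish",(471,184),.03),("chalk",(278,279),.012)]:
    p=plane(ci,uv,z); print(n,p.round(3),"reach",np.hypot(*p[:2]).round(3),"scene px",project(ci2,p).round(0))
c=[cv2.resize(im[y-35:y+35,x-45:x+45],(360,280),interpolation=cv2.INTER_CUBIC) for x,y in [(327,240),(388,188),(236,213),(306,165)]]
cv2.imwrite("pics/crop1.png",np.vstack([np.hstack(c[:2]),np.hstack(c[2:])]))
# tin & lid edges: radial gradient from guess
g=cv2.GaussianBlur(cv2.cvtColor(im,cv2.COLOR_BGR2GRAY),(3,3),0)
e=cv2.Canny(g,40,90)
for n,uv,z,r in [("tinout",(236,213),.075,.072),("lid",(388,188),.032,.0785)]:
    p0=plane(ci,uv,z)
    ys,xs=np.nonzero(e[150:250,190:430]); P=np.array([plane(ci,(x+190,y+150),z) for x,y in zip(xs,ys)])
    c=p0[:2]
    for it in range(8):
        d=np.hypot(*(P[:,:2]-c).T); s=abs(d-r)<(.012 if it<3 else .006); f=circfit(P[s]); c=np.array(f[:2])
    print(n,np.round(f,4),s.sum())
E
```

```text
tin [0.533 0.189 0.075] reach 0.565 scene px [372. 186.]
ytin [0.324 0.258 0.075] reach 0.414 scene px [343. 155.]
pocket [0.536 0.194 0.022] reach 0.57 scene px [374. 201.]
lid [ 0.581 -0.196  0.032] reach 0.613 scene px [275. 258.]
knobtop [ 0.573 -0.19   0.083] reach 0.604 scene px [273. 240.]
die [ 0.458 -0.029  0.03 ] reach 0.459 scene px [298. 215.]
red [0.374 0.007 0.03 ] reach 0.374 scene px [291. 199.]
spool [0.655 0.011 0.04 ] reach 0.655 scene px [356. 237.]
jar [ 0.736 -0.056  0.08 ] reach 0.738 scene px [358. 249.]
spray [0.626 0.392 0.14 ] reach 0.738 scene px [445. 155.]
dish [ 0.578 -0.412  0.03 ] reach 0.71 scene px [196. 297.]
chalk [0.371 0.1   0.012] reach 0.384 scene px [315. 194.]
tinout [0.537  0.1932 0.0698] 224
lid [ 0.576  -0.193   0.0779] 132
```

View pics/crop1.png

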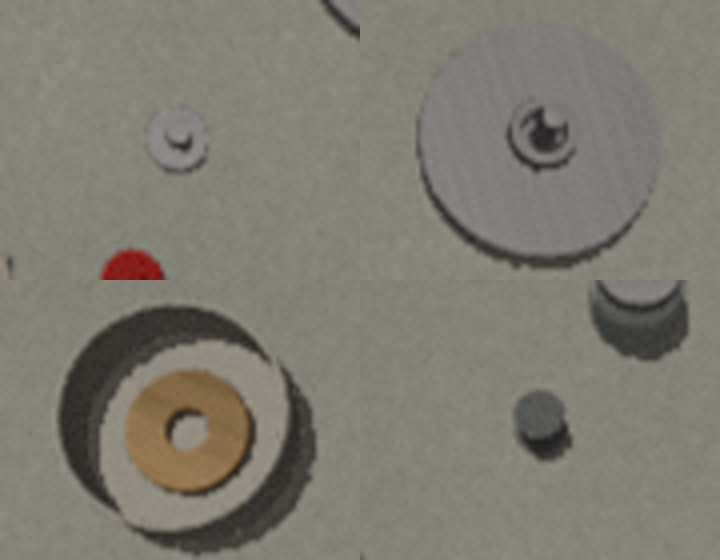

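The crop confirms the choice: the steel die shows a flange and a stem at about (326.5,239.7) and isn't red. The open grey tin has its wooden block centred at (237.8,216), and the lids are at (388.2,187.5) with the knob in the collar. Moving over the die.

```bash
python3 -m inch '[2.87,-2.76,0.3,0,2.87,-2.76,0.3,0,2.87,-2.76,0.3,0,2.87,-2.76,0.3,0,2.87,-2.76,0.3,0]' 1 40
python3 -m inch '[2.87,-2.76,0.3,0,2.87,-2.76,0.3,0,2.87,-2.76,0.3,0,2.87,-2.76,0.3,0,2.87,-2.76,0.3,0]'
python3 -m inch '[2.87,-2.76,0.5,0,2.87,-2.76,0.5,0,2.87,-2.76,0.5,0,2.87,-2.76,0.5,0,2.87,-2.76,0.5,0]'
python3 -m inch '[0,0,0,0,0,0,0,0,0,0,0,0,0,0,0,0,0,0,0,0]'
python3 - <<'E'
from h import *
s=get_state(); ci=eyes.camera_info("wrist"); im=eyes.read_camera("wrist"); cv2.imwrite("pics/w1.png",im[:,:,::-1])
print(tool([.458,-.029,.0],s),project(ci,[.458,-.029,.049],1),project(ci,[.458,-.029,.019],1))
print(project(ci,s["tcp_pos"],1))
E
```

```text
clock: 0.57
tcp_pos: [0.2635, -0.3754, 0.2268]
orientation: [-0.0, 0.989, 0.145, -0.0]
wrist_force: [1.4, 0.4, 0.2]
finger_gap: 0.0852
grip_force: 0.0
clock: 0.98
tcp_pos: [0.3612, -0.202, 0.2122]
orientation: [0.0, 0.989, 0.145, 0.0]
wrist_force: [1.6, -0.9, -0.3]
finger_gap: 0.085
grip_force: 0.0
clock: 1.4
tcp_pos: [0.4591, -0.0284, 0.187]
orientation: [0.0, 0.989, 0.145, 0.0]
wrist_force: [0.3, 0.1, -0.2]
finger_gap: 0.0855
grip_force: 0.0
clock: 1.82
tcp_pos: [0.4582, -0.0316, 0.1874]
orientation: [0.0, 0.99, 0.144, 0.0]
wrist_force: [-0.0, -0.5, -0.2]
finger_gap: 0.0856
grip_force: 0.0
[ 0.05149831 -0.26140419 18.74241605] [311.6083263  186.58494477] [311.8873398 178.6681974]
[314.35226715 263.28905492]
```

View pics/w1.png

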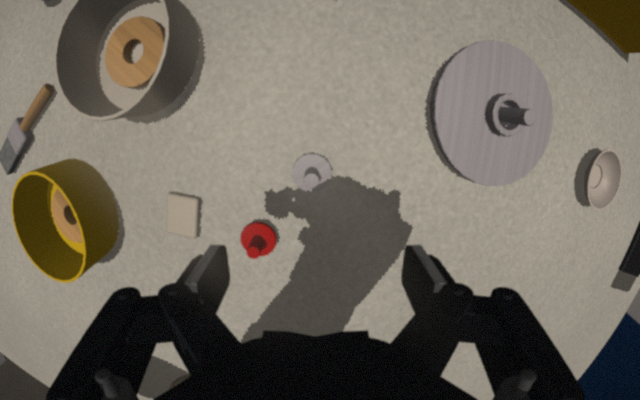

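Wrist view: the die's flange is at about (312,170), the red one at (258,239), the lids at (493,113) with the knob top at (523,117), and the wooden block at (136,52). Next I work these out as positions.

```bash
python3 - <<'E'
from h import *
s=get_state(); ci=eyes.camera_info("wrist"); im=cv2.imread("pics/w1.png")
g=cv2.cvtColor(im,cv2.COLOR_BGR2GRAY); e=cv2.Canny(g,50,110)
def fit(c,z,r,tol=.004,img=e):
    uv=project(ci,[*c,z],1); c=np.array(c)
    ys,xs=np.nonzero(img); k=np.hypot(xs-uv[0],ys-uv[1])<120
    P=np.array([plane(ci,(x,y),z,1) for x,y in zip(xs[k],ys[k])])
    for it in range(8):
        m=abs(np.hypot(*(P[:,:2]-c).T)-r)<(tol*2.5 if it<3 else tol); f=circfit(P[m]); c=np.array(f[:2])
    return np.round(f,4),m.sum()
print("flange",plane(ci,(312,170.5),.019,1)); print(fit((.465,-.028),.019,.020,.003))
print("plate",fit((.577,-.193),.032,.0785))
print("knobtop",plane(ci,(525,117),.083,1)); print("collar top",fit((.577,-.193),.049,.022,.003))
hsv=cv2.cvtColor(im,cv2.COLOR_BGR2HSV); w=cv2.inRange(hsv,(8,70,60),(25,255,255)); w[100:]=0; w[:,:90]=0; w[:,180:]=0
ys,xs=np.nonzero(w); print("wood",len(xs),xs.mean(),ys.mean(),plane(ci,(xs.mean(),ys.mean()),.022,1))
print("tin rim outer",fit((.536,.194),.075,.072), "inner",fit((.536,.194),.075,.067,.003))
cr=cv2.resize(im[130:210,262:372],(770,560),interpolation=cv2.INTER_CUBIC); cv2.imwrite("pics/c2.png",cv2.convertScaleAbs(cr,alpha=1.5))
E
```

```text
flange [ 0.46608452 -0.02681031  0.019     ]
(array([ 0.4641, -0.0264,  0.0199]), np.int64(129))
plate (array([ 0.5802, -0.1857,  0.0761]), np.int64(212))
knobtop [ 0.58347635 -0.18943507  0.083     ]
collar top (array([ 0.5823, -0.187 ,  0.0216]), np.int64(122))
wood 3050 134.32754098360655 51.57967213114754 [0.54059661 0.19101259 0.022     ]
tin rim outer (array([0.5393, 0.1925, 0.0697]), np.int64(273)) inner (array([0.5405, 0.1941, 0.0672]), np.int64(322))
```

View pics/c2.png

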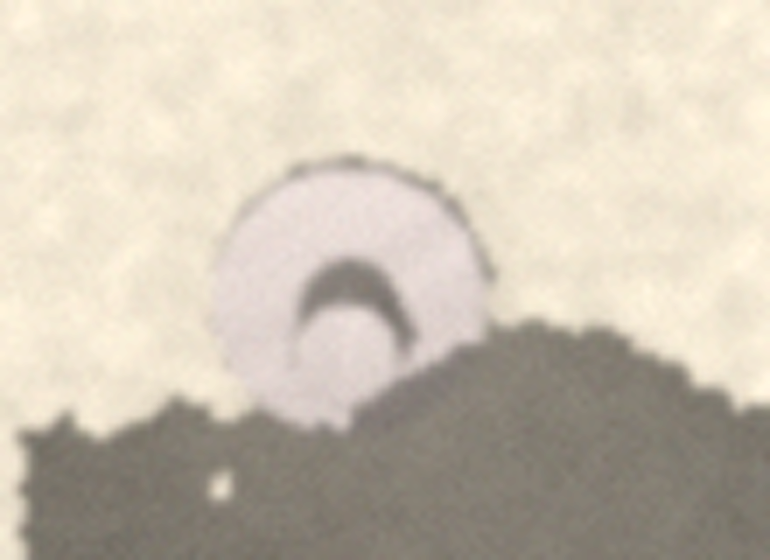

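Flange is centred at px (312.3,173.6) and the stem top at (312,180.7), so the die is at about (0.464,-0.027). Descending, with a check midway.

```bash
python3 -m inch '[0.35,-0.14,2,0,0.35,-0.13,2,0,0,0,2,0,0,0,1.5,0,0,0,0,0]'
python3 - <<'E'
from h import *
s=get_state(); ci=eyes.camera_info("wrist"); im=eyes.read_camera("wrist")[:,:,::-1].copy(); cv2.imwrite("pics/w2.png",im)
p=[.464,-.027]
a=project(ci,[*p,.049],1); b=project(ci,[*p,.019],1); print(s["tcp_pos"],a,b,tool([*p,.034],s))
e=cv2.Canny(cv2.cvtColor(im,cv2.COLOR_BGR2GRAY),40,90)
for z,r in [(.019,.020),(.049,.007)]:
    ys,xs=np.nonzero(e); P=np.array([plane(ci,(x,y),z,1) for x,y in zip(xs,ys)]); c=np.array(p)
    for it in range(8):
        m=abs(np.hypot(*(P[:,:2]-c).T)-r)<(.005 if it<3 else .0025); f=circfit(P[m]); c=np.array(f[:2])
    print(z,np.round(f,4),m.sum())
E
```

```text
clock: 2.28
tcp_pos: [0.4622, -0.0264, 0.1097]
orientation: [-0.001, 0.99, 0.144, -0.002]
wrist_force: [-0.5, 0.9, -0.9]
finger_gap: 0.0854
grip_force: 0.0
[ 0.46216004 -0.02642457  0.10966387] [316.31568291 215.52907972] [316.20763101 201.34049115] [0.19304203 0.12553077 7.56533942]
0.019 [ 0.4648 -0.0265  0.0195] 157
0.049 [0. 0. 0.] 0
```

```bash
python3 -m inch '[0.1,0.1,2,0,0.1,0,2,0,0,0,1.5,0,0,0,1,0,0,0,0.7,0]'
python3 -m inch '[0,0,0.2,0,0,0,0,0,0,0,0,0,0,0,0,0,0,0,0,0]' 1
python3 -m inch '[0,0,0,0,0,0,0,0,0,0,0,0,0,0,0,0,0,0,0,0]' -1 40
python3 -m inch '[0,0,0,0,0,0,0,0,0,0,0,0,0,0,0,0,0,0,0,0]'
```

```text
clock: 2.75
tcp_pos: [0.4671, -0.0269, 0.0405]
orientation: [0.0, 0.989, 0.145, 0.0]
wrist_force: [-0.1, -0.4, 0.3]
finger_gap: 0.0855
grip_force: 0.0
clock: 3.17
tcp_pos: [0.4674, -0.0264, 0.0391]
orientation: [0.0, 0.989, 0.145, 0.001]
wrist_force: [0.7, 0.1, 0.1]
finger_gap: 0.0853
grip_force: 0.0
clock: 3.58
tcp_pos: [0.4667, -0.0262, 0.0383]
orientation: [0.0, 0.989, 0.145, -0.0]
wrist_force: [-1.1, 0.3, 0.1]
finger_gap: 0.0255
grip_force: 0.0
clock: 4.0
tcp_pos: [0.4667, -0.0262, 0.0383]
orientation: [0.0, 0.989, 0.145, -0.0]
wrist_force: [-0.1, -0.2, 1.3]
finger_gap: 0.012
grip_force: 39.0
```

```bash
python3 -m inch '[0,0,-1,0,0,0,-2,0,0,0,-3,0,0,0,-3,0,0,0,-2.5,0]'
python3 -m inch '[1.5,-2.1,0,0,1.9,-2.7,0,0,1.9,-2.7,0,0,1.9,-2.7,0,0,1.9,-2.7,0,0]'
python3 -m inch '[1.9,-2.7,0,0,1.5,-2,0,0,0.9,-1.3,0,0,0,0,0,0,0,0,0,0]'
python3 - <<'E'
from h import *
s=get_state(); ci=eyes.camera_info("wrist"); im=eyes.read_camera("wrist")[:,:,::-1].copy(); cv2.imwrite("pics/w3.png",im)
print(s["tcp_pos"],s["wrist_force"],project(ci,s["tcp_pos"],1),project(ci,[.54,.193,.022],1))
ci=eyes.camera_info("top"); im=eyes.read_camera("top")[:,:,::-1].copy(); cv2.imwrite("pics/t3.png",im)
E
```

```text
clock: 4.42
tcp_pos: [0.4666, -0.0262, 0.1548]
orientation: [0.0, 0.989, 0.145, 0.0]
wrist_force: [0.2, -0.4, -1.2]
finger_gap: 0.012
grip_force: 39.0
clock: 4.83
tcp_pos: [0.5169, 0.1249, 0.1531]
orientation: [0.0, 0.989, 0.145, -0.0]
wrist_force: [1.3, -1.1, -1.8]
finger_gap: 0.0122
grip_force: 39.1
clock: 5.25
tcp_pos: [0.5403, 0.194, 0.1526]
orientation: [0.0, 0.989, 0.146, -0.001]
wrist_force: [-0.2, 0.2, -1.6]
finger_gap: 0.0121
grip_force: 39.1
[0.54032777 0.19397983 0.15256558] [-0.2401464   0.22201027 -1.62845547] [314.3501704  263.31033165] [315.40083951 189.97211418]
```

View pics/w3.png

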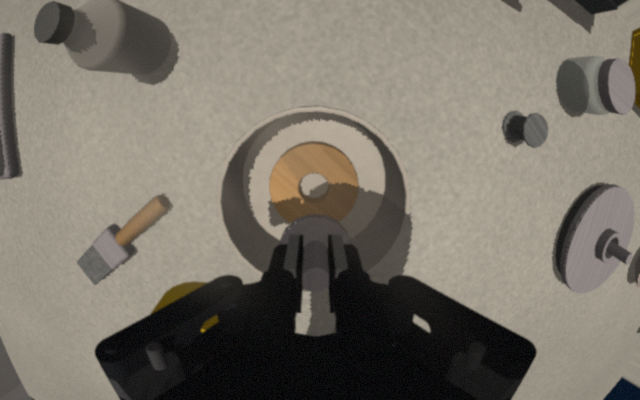

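The die is held upright with its flange at about (316,240). The tin's wooden block is at (314,186) with the pocket directly ahead. Next I measure the in-hand offset and the pocket from this picture.

```bash
python3 - <<'E'
from h import *
s=get_state(); ci=eyes.camera_info("wrist"); im=cv2.imread("pics/w3.png"); t=s["tcp_pos"]
hsv=cv2.cvtColor(im,cv2.COLOR_BGR2HSV); w=cv2.inRange(hsv,(8,70,60),(25,255,255)); w[:130]=0;w[235:]=0;w[:,:260]=0;w[:,370:]=0
e0=cv2.morphologyEx(w,cv2.MORPH_GRADIENT,np.ones((2,2),np.uint8))
e=cv2.Canny(cv2.cvtColor(im,cv2.COLOR_BGR2GRAY),40,90)
def fit(c,z,r,tol,img):
    ys,xs=np.nonzero(img); P=np.array([plane(ci,(x,y),z,1) for x,y in zip(xs,ys)]); c=np.array(c)
    for it in range(10):
        m=abs(np.hypot(*(P[:,:2]-c).T)-r)<(tol*2.5 if it<4 else tol); f=circfit(P[m]); c=np.array(f[:2])
    return np.round(f,4),m.sum()
print("wood",fit((.54,.194),.022,.04,.003,e0)); print("hole",fit((.54,.194),.022,.0135,.002,e0))
print("rim in",fit((.54,.194),.075,.067,.003,e))
print("rim out",fit((.54,.194),.075,.072,.003,e))
z=t[2]-.0193; e2=e.copy(); e2[262:]=0
f,n=fit(t[:2],z,.02,.002,e2); print("flange",f,n,"offset world",f[:2]-t[:2]); print(tool([f[0],f[1],t[2]],s))
cr=cv2.resize(im[150:300,220:420],(800,600),interpolation=cv2.INTER_CUBIC)
cv2.imwrite("pics/c3.png",cv2.convertScaleAbs(cr,alpha=1.6))
print(project(ci,[t[0],t[1],z],1))
E
```

```text
wood (array([0.5414, 0.1937, 0.0396]), np.int64(303))
hole (array([0.5431, 0.194 , 0.012 ]), np.int64(65))
rim in (array([0.5413, 0.1942, 0.0675]), np.int64(503))
rim out (array([0.5417, 0.1908, 0.071 ]), np.int64(515))
flange [0.5346 0.1938 0.0198] 95 offset world [-0.00548801  0.00110019]
[-0.49404119 -0.26307755  0.00061709]
[314.39851652 245.72888807]
```

View pics/c3.png

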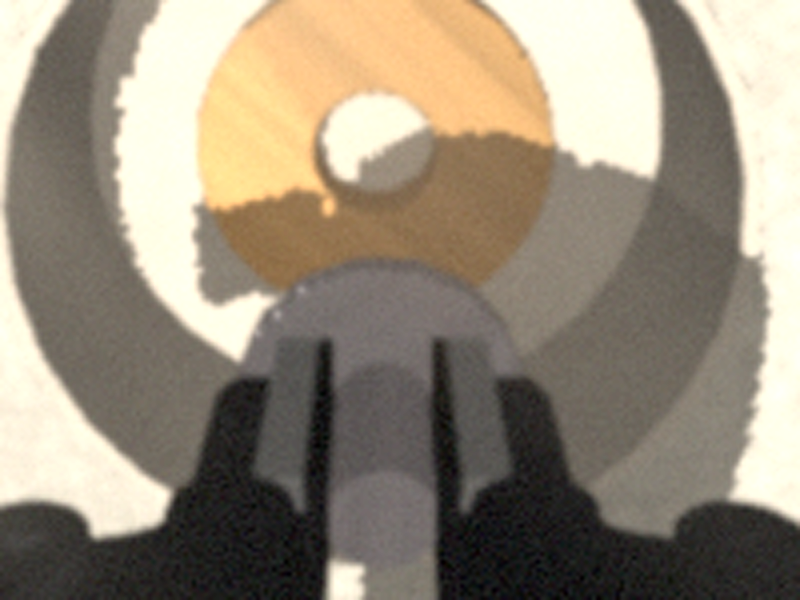

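Crop: flange top surface spans (281–350, from y=217), and the stem top circle is at px (315.9,279.8). The pocket hole is at px (314,186).

```bash
python3 - <<'E'
from h import *
s=get_state(); ci=eyes.camera_info("wrist"); t=s["tcp_pos"]
for n,uv,z,dx in [("stemtop",(315.9,279.8),t[2]+.0107,0),("flange front top",(315.8,217),t[2]-.0193,-2),("flange front bottom",(315.8,214.6),t[2]-.0253,-2)]:
    p=plane(ci,uv,z,1); print(n,tool(p,s)+[dx,0,0])
for uv in [(220+376/4,150+146/4)]: p=plane(ci,uv,.022,1); print("hole",p,tool(p,s))
print("wood",tool([.5414,.1937,.022],s))
E
```

```text
stemtop [-0.26632028  0.06931046 -1.06959769]
flange front top [-0.3379792   0.07352103  1.92765394]
flange front bottom [-0.42833106  0.07566895  2.5277843 ]
hole [0.54236556 0.19379847 0.022     ] [ 0.26839531 -0.04417357 13.08105184]
wood [ 0.17308161 -0.06248731 13.08118177]
```

```bash
python3 -m inch '[0.3,-0.06,1,0,0.3,-0.06,2,0,0,0,2,0,0,0,1.5,0,0,0,0.4,0]'
python3 -m inch '[0,0,0,0,0,0,0,0,0,0,0,0,0,0,0,0,0,0,0,0]'
python3 - <<'E'
from h import *
s=get_state(); ci=eyes.camera_info("wrist"); im=eyes.read_camera("wrist")[:,:,::-1].copy(); t=s["tcp_pos"]
print(t,tool([.5418,.1938,.022],s))
cr=cv2.resize(im[150:300,220:420],(800,600),interpolation=cv2.INTER_CUBIC)
cv2.imwrite("pics/c4.png",cv2.convertScaleAbs(cr,alpha=1.8))
E
```

```text
clock: 5.77
tcp_pos: [0.544, 0.1947, 0.081]
orientation: [0.0, 0.989, 0.145, -0.003]
wrist_force: [-0.4, 0.5, -1.2]
finger_gap: 0.0125
grip_force: 39.1
clock: 6.18
tcp_pos: [0.5468, 0.1964, 0.0853]
orientation: [-0.0, 0.989, 0.145, 0.001]
wrist_force: [0.1, -0.2, -1.8]
finger_gap: 0.0125
grip_force: 39.1
[0.54683193 0.19635413 0.08532447] [-0.56758219  0.09851264  6.33138775]
```

View pics/c4.png

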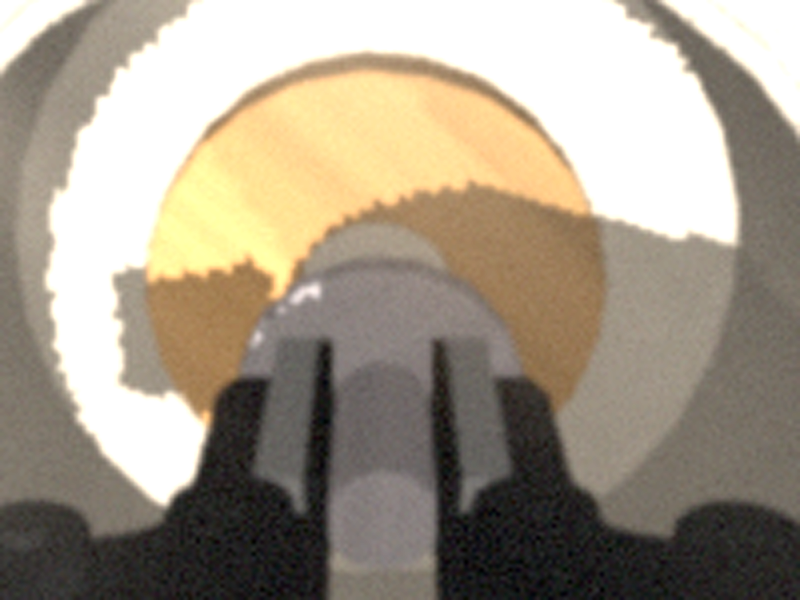

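The picture shows the hole's front edge at px (313.3,205.5), the block's front edge at (314,167), and the die flange at x≈316.

```bash
python3 - <<'E'
from h import *
s=get_state(); ci=eyes.camera_info("wrist"); t=s["tcp_pos"]
for n,uv,z,dx in [("hole",(313.3,205.5),.022,-1.35),("wood front",(314,167.5),.022,-4),("wood l",(220+148/4,218),.022,0),("wood r",(220+605/4,218),.022,0),("stemtop",(315.9,279.8),t[2]+.0107,0),("flange front top",(315.8,217),t[2]-.0193,-2),("flange front bottom",(315.8,214.6),t[2]-.0253,-2)]:
    p=plane(ci,uv,z,1); print(n,(tool(p,s)+[dx,0,0]).round(2))
E
```

```text
hole [-0.55 -0.08  6.32]
wood front [-0.64 -0.03  6.32]
wood l [-0.1  -3.9   6.32]
wood r [-0.1   3.85  6.32]
stemtop [-0.27  0.07 -1.07]
flange front top [-0.34  0.07  1.93]
flange front bottom [-0.43  0.08  2.53]
```

```bash
python3 -m inch '[-0.18,-0.12,0.6,0,0,0,0.6,0,0,0,0.5,0,0,0,0.4,0,0,0,0,0]'
python3 -m inch '[0,0,0.2,0,0,0,0.2,0,0,0,0.2,0,0,0,0,0,0,0,0,0]'
python3 -m inch '[0,0,0.2,0,0,0,0.2,0,0,0,0.2,0,0,0,0,0,0,0,0,0]'
```

```text
clock: 6.65
tcp_pos: [0.543, 0.1967, 0.0617]
orientation: [0.0, 0.989, 0.145, -0.001]
wrist_force: [-0.1, 0.0, -0.8]
finger_gap: 0.0125
grip_force: 39.1
clock: 7.07
tcp_pos: [0.544, 0.1969, 0.0572]
orientation: [0.0, 0.989, 0.145, -0.0]
wrist_force: [0.1, -0.0, -1.8]
finger_gap: 0.0125
grip_force: 39.1
clock: 7.48
tcp_pos: [0.5439, 0.1968, 0.051]
orientation: [0.0, 0.989, 0.145, -0.0]
wrist_force: [0.2, 0.8, -2.2]
finger_gap: 0.0124
grip_force: 39.1
```

```bash
python3 -m inch '[0,0,0.15,0,0,0,0.1,0,0,0,0.1,0,0,0,0,0,0,0,0,0]'
python3 -m inch '[0,0,0.1,0,0,0,0,0,0,0,0,0,0,0,0,0,0,0,0,0]'
```

```text
clock: 7.9
tcp_pos: [0.544, 0.1969, 0.0477]
orientation: [0.0, 0.989, 0.145, -0.0]
wrist_force: [0.3, 0.2, -0.4]
finger_gap: 0.0126
grip_force: 39.1
clock: 8.32
tcp_pos: [0.5442, 0.197, 0.0473]
orientation: [-0.0, 0.989, 0.145, 0.0]
wrist_force: [-2.5, -0.3, 5.9]
finger_gap: 0.0123
grip_force: 39.6
```

```bash
python3 -m inch '[0,0,-0.1,0,0,0,0,0,0,0,0,0,0,0,0,0,0,0,0,0]' -0.1 40
python3 -m inch '[0,0,-1,0,0,0,-2,0,0,0,-4,0,0,0,-4,0,0,0,-3,0]'
python3 - <<'E'
from h import *
s=get_state(); ci=eyes.camera_info("wrist"); im=eyes.read_camera("wrist")[:,:,::-1].copy(); cv2.imwrite("pics/w5.png",im)
p=np.array([.5418,.1938])
e=cv2.Canny(cv2.cvtColor(im,cv2.COLOR_BGR2GRAY),40,90)
ys,xs=np.nonzero(e)
for n,z,r in [("rim in",.075,.067),("flange seated",.028,.02),("wood",.022,.04)]:
    P=np.array([plane(ci,(x,y),z,1) for x,y in zip(xs,ys)]); c=p.copy()
    for it in range(10):
        m=abs(np.hypot(*(P[:,:2]-c).T)-r)<(.005 if it<4 else .0025); f=circfit(P[m]); c=np.array(f[:2])
    print(n,np.round(f,4),m.sum())
print(s["tcp_pos"])
E
python3 -m inch '[-0.5,2.5,-1,0,-0.7,3.8,0,0,-0.7,3.8,0,0,-0.7,3.8,0,0,-0.7,3.8,0,0]'
python3 -m inch '[-0.7,3.8,0,0,-0.7,3.8,0,0,-0.7,3.8,0,0,-0.7,3.7,0,0,-0.7,2.6,0,0]'
python3 -m inch '[-0.7,2.6,0,0,0,0,0,0,0,0,0,0,0,0,0,0,0,0,0,0]' 1
python3 - <<'E'
from h import *
s=get_state(); ci=eyes.camera_info("wrist"); im=eyes.read_camera("wrist")[:,:,::-1].copy(); cv2.imwrite("pics/w6.png",im)
print(s["tcp_pos"])
e=cv2.Canny(cv2.cvtColor(im,cv2.COLOR_BGR2GRAY),40,90)
ys,xs=np.nonzero(e)
for n,z,r in [("plate",.032,.0785),("collar",.049,.022),("stand out",0.0,.072)]:
    P=np.array([plane(ci,(x,y),z,1) for x,y in zip(xs,ys)]); c=np.array([.582,-.19])
    for it in range(10):
        m=abs(np.hypot(*(P[:,:2]-c).T)-r)<(.006 if it<4 else .0025); f=circfit(P[m]); c=np.array(f[:2])
    print(n,np.round(f,4),m.sum())
E
```

```text
clock: 8.73
tcp_pos: [0.544, 0.1968, 0.0475]
orientation: [0.0, 0.989, 0.145, -0.0]
wrist_force: [-0.5, 0.4, -0.4]
finger_gap: 0.0385
grip_force: 0.0
clock: 9.15
tcp_pos: [0.5445, 0.197, 0.1915]
orientation: [-0.0, 0.989, 0.145, 0.001]
wrist_force: [0.9, -0.1, -0.0]
finger_gap: 0.0387
grip_force: 0.0
rim in [0.5415 0.1955 0.0675] 429
flange seated [0.5418 0.1952 0.0196] 96
wood [0.5417 0.1954 0.0398] 249
[0.54452625 0.19701699 0.19154206]
clock: 9.62
tcp_pos: [0.5633, 0.0164, 0.1985]
orientation: [0.0, 0.989, 0.146, 0.0]
wrist_force: [0.2, 0.8, -0.2]
finger_gap: 0.0384
grip_force: 0.0
clock: 10.03
tcp_pos: [0.581, -0.1651, 0.1982]
orientation: [0.001, 0.99, 0.144, 0.0]
wrist_force: [0.3, 0.9, -0.0]
finger_gap: 0.0385
grip_force: 0.0
clock: 10.45
tcp_pos: [0.5814, -0.1875, 0.198]
orientation: [-0.0, 0.989, 0.146, -0.0]
wrist_force: [0.8, 0.5, 0.1]
finger_gap: 0.0859
grip_force: 0.0
[ 0.58140243 -0.1875253   0.1979823 ]
plate [ 0.5841 -0.1958  0.0786] 158
collar [ 0.5877 -0.1943  0.0215] 141
stand out [ 0.5905 -0.1912  0.0722] 139
```

View pics/w6.png

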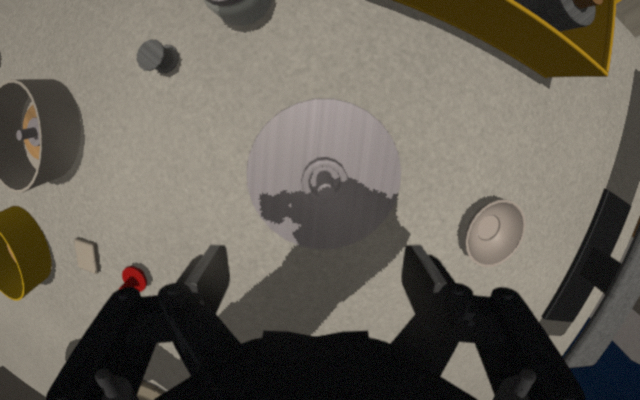

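The lids are centred at about px (324,174), the collar at (325,177) with the knob in it, and the die stands stem up in the tin's pocket at left. Closing in.

```bash
python3 -m inch '[0.25,0.85,1.5,0,0,0,2,0,0,0,1.5,0,0,0,0.5,0,0,0,0,0]'
python3 -m inch '[0,0,0,0,0,0,0,0,0,0,0,0,0,0,0,0,0,0,0,0]'
cat > m.py <<'E'
from h import *
import sys
def circ(ci,e,z,r,c,tol=.0025):
    ys,xs=np.nonzero(e); P=np.array([plane(ci,(x,y),z,1) for x,y in zip(xs,ys)]); c=np.array(c[:2],float)
    for it in range(10):
        m=abs(np.hypot(*(P[:,:2]-c).T)-r)<(tol*2.4 if it<4 else tol); f=circfit(P[m]); c=np.array(f[:2])
    return np.round(f,4),m.sum()
def shot(name):
    s=get_state(); ci=eyes.camera_info("wrist"); im=eyes.read_camera("wrist")[:,:,::-1].copy(); cv2.imwrite(f"pics/{name}.png",im)
    return s,ci,im,cv2.Canny(cv2.cvtColor(im,cv2.COLOR_BGR2GRAY),30,70)
E
python3 - <<'E'
from m import *
s,ci,im,e=shot("w7"); print(s["tcp_pos"])
for n,z,r,t in [("plate",.032,.0785,.0025),("collar",.049,.022,.0015),("collar in",.049,.015,.0015),("knob",.083,.008,.001)]:
    f,k=circ(ci,e,z,r,(.586,-.195),t); print(n,f,k,tool([*f[:2],.066],s).round(2))
E
```

```text
clock: 10.92
tcp_pos: [0.5854, -0.1945, 0.1414]
orientation: [-0.001, 0.989, 0.146, -0.001]
wrist_force: [0.8, 0.2, -0.5]
finger_gap: 0.085
grip_force: 0.0
clock: 11.33
tcp_pos: [0.5867, -0.1963, 0.1436]
orientation: [0.0, 0.989, 0.145, 0.001]
wrist_force: [-0.4, 0.4, 0.5]
finger_gap: 0.0855
grip_force: 0.0
[ 0.58674158 -0.19626266  0.14359968]
plate [ 0.5856 -0.1962  0.078 ] 515 [-0.12 -0.05  7.76]
collar [ 0.589  -0.1948  0.0216] 101 [ 0.25 -0.08  7.76]
collar in [ 0.5927 -0.189   0.0151] 82 [ 0.77 -0.53  7.76]
knob [0. 0. 0.] 0 [-50.56 -35.68   7.68]
```

```bash
python3 -m inch '[0,-0.05,1.5,0,0,0,2,0,0,0,2,0,0,0,1.5,0,0,0,0.5,0]' 0.2
python3 -m inch '[0,0,0,0,0,0,0,0,0,0,0,0,0,0,0,0,0,0,0,0]' -1 100
python3 -m inch '[0,0,0,0,0,0,0,0,0,0,0,0,0,0,0,0,0,0,0,0]'
```

```text
clock: 11.8
tcp_pos: [0.5847, -0.1949, 0.0653]
orientation: [-0.001, 0.989, 0.145, -0.002]
wrist_force: [-0.8, 0.4, -0.6]
finger_gap: 0.0508
grip_force: 0.0
clock: 12.22
tcp_pos: [0.5871, -0.1959, 0.0694]
orientation: [0.001, 0.989, 0.145, 0.001]
wrist_force: [-1.2, 0.4, 4.6]
finger_gap: 0.0124
grip_force: 97.8
clock: 12.63
tcp_pos: [0.5871, -0.1959, 0.0694]
orientation: [0.001, 0.989, 0.145, 0.001]
wrist_force: [-0.8, -0.4, 5.7]
finger_gap: 0.0131
grip_force: 98.0
```

```bash
python3 -m inch '[0,0,-0.3,0,0,0,-0.7,0,0,0,-1,0,0,0,-1,0,0,0,-1,0]'
python3 - <<'E'
from m import *
s,ci,im,e=shot("w8"); t=s["tcp_pos"]; print(t,s["wrist_force"])
d=t[2]-.0694
for n,z,r,tol in [("plate",.032+d,.0785,.0025),("collar",.049+d,.022,.0015)]:
    f,k=circ(ci,e,z,r,t,tol); print(n,f,k,(f[:2]-t[:2]).round(4))
E
python3 -m inch '[0,0,-1,0,0,0,-1.5,0,0,0,-1.5,0,0,0,-1,0,0,0,-0.5,0]'
```

```text
clock: 13.05
tcp_pos: [0.5863, -0.1956, 0.1088]
orientation: [0.0, 0.989, 0.145, 0.0]
wrist_force: [-0.5, 0.0, -3.2]
finger_gap: 0.0127
grip_force: 97.7
[ 0.58625651 -0.19559984  0.1088487 ] [-0.51667111  0.04613979 -3.17432276]
plate [ 0.5848 -0.1964  0.0781] 821 [-0.0015 -0.0008]
collar [ 0.585  -0.1964  0.0219] 177 [-0.0013 -0.0008]
clock: 13.52
tcp_pos: [0.587, -0.196, 0.1649]
orientation: [0.001, 0.989, 0.145, 0.001]
wrist_force: [0.3, 0.0, -4.0]
finger_gap: 0.0129
grip_force: 97.7
```

```bash
python3 -m inch '[0.18,-1,0,0,0.37,-2,0,0,0.55,-3,0,0,0.6,-3.3,0,0,0.6,-3.3,0,0]'
python3 -m inch '[0.6,-3.3,0,0,0.6,-3.3,0,0,0.6,-3.3,0,0,0.6,-3.3,0,0,0.6,-3.3,0,0]'
python3 -m inch '[0.6,-3.3,0,0,0.55,-3,0,0,0.37,-2,0,0,0.18,-1,0,0,0.1,-0.4,0,0]'
python3 -m inch '[0,0,0,0,0,0,0,0,0,0,0,0,0,0,0,0,0,0,0,0]'
python3 - <<'E'
from m import *
s,ci,im,e=shot("w9"); t=s["tcp_pos"]; print(t,s["wrist_force"],s["ft_torque"])
d=t[2]-.0694
for n,z,r,tol in [("plate",.032+d,.0785,.0025),("collar",.049+d,.022,.0015)]:
    f,k=circ(ci,e,z,r,t,tol); print(n,f,k,(f[:2]-t[:2]).round(4)); print(tool([.5415,.1955,.1194],s)-tool([*f[:2],.1194],s))
E
```

```text
clock: 13.93
tcp_pos: [0.5708, -0.0666, 0.1616]
orientation: [-0.001, 0.989, 0.145, -0.001]
wrist_force: [1.2, 1.7, -3.2]
finger_gap: 0.0129
grip_force: 97.9
clock: 14.35
tcp_pos: [0.5517, 0.1005, 0.1618]
orientation: [-0.0, 0.989, 0.146, -0.001]
wrist_force: [1.3, -0.6, -4.4]
finger_gap: 0.013
grip_force: 97.9
clock: 14.77
tcp_pos: [0.5412, 0.1984, 0.1619]
orientation: [-0.0, 0.989, 0.147, -0.001]
wrist_force: [-0.0, -0.9, -3.9]
finger_gap: 0.0131
grip_force: 98.0
clock: 15.18
tcp_pos: [0.5429, 0.1954, 0.1628]
orientation: [0.0, 0.989, 0.145, 0.0]
wrist_force: [0.3, 0.2, -3.2]
finger_gap: 0.013
grip_force: 98.0
[0.54289332 0.19538769 0.16276324] [ 0.3025273   0.21289709 -3.18039356] [ 0.02734072  0.0040969  -0.03384257]
plate [0.5417 0.1944 0.0779] 833 [-0.0012 -0.001 ]
[ 1.22996382e-02 -1.11124787e-01 -2.56503122e-05]
collar [0.5418 0.1942 0.022 ] 169 [-0.0011 -0.0012]
[ 8.43818055e-03 -1.33149526e-01 -3.05406410e-05]
```

```bash
python3 -m inch '[0,-0.1,0.6,0,0,0,0.8,0,0,0,0.8,0,0,0,0.5,0,0,0,0.2,0]'
python3 -m inch '[0,0,0.2,0,0,0,0.2,0,0,0,0.2,0,0,0,0,0,0,0,0,0]'
python3 -m inch '[0,0,0.2,0,0,0,0.2,0,0,0,0.1,0,0,0,0.1,0,0,0,0,0]'
```

```text
clock: 15.65
tcp_pos: [0.5413, 0.1972, 0.1319]
orientation: [0.0, 0.989, 0.145, -0.001]
wrist_force: [-0.1, -0.8, -4.1]
finger_gap: 0.0127
grip_force: 98.0
clock: 16.07
tcp_pos: [0.5424, 0.1974, 0.1278]
orientation: [0.0, 0.989, 0.145, 0.0]
wrist_force: [-0.5, -0.1, -3.7]
finger_gap: 0.0128
grip_force: 98.0
clock: 16.48
tcp_pos: [0.5421, 0.1973, 0.1215]
orientation: [0.0, 0.989, 0.145, -0.0]
wrist_force: [0.2, -0.2, -3.7]
finger_gap: 0.0126
grip_force: 98.0
```

```bash
python3 -m inch '[0,0,0.1,0,0,0,0.1,0,0,0,0,0,0,0,0,0,0,0,0,0]'
python3 -m inch '[0,0,0.1,0,0,0,0,0,0,0,0,0,0,0,0,0,0,0,0,0]'
```

```text
clock: 16.9
tcp_pos: [0.5423, 0.1974, 0.1198]
orientation: [0.0, 0.989, 0.145, 0.0]
wrist_force: [0.8, 0.6, -2.9]
finger_gap: 0.0126
grip_force: 98.0
clock: 17.32
tcp_pos: [0.5425, 0.1974, 0.1194]
orientation: [0.0, 0.989, 0.145, 0.0]
wrist_force: [-2.6, -1.1, 4.2]
finger_gap: 0.0128
grip_force: 99.1
```

```bash
python3 -m inch '[0,0,0,0,0,0,0,0,0,0,0,0,0,0,0,0,0,0,0,0]' 0.6 40
python3 -m inch '[0,0,0,0,0,0,-2,0,0,0,-1.5,0,0,0,-0.5,0,0,0,0,0]'
python3 -m inch '[0,0,0,0,0,0,0,0,0,0,0,0,0,0,0,0,0,0,0,0]'
python3 - <<'E'
from m import *
s,ci,im,e=shot("w10"); t=s["tcp_pos"]; print(t)
for n,z,r,tol in [("plate",.082,.0785,.0025),("collar",.099,.022,.0015),("tinbase",.0,.072,.003)]:
    f,k=circ(ci,e,z,r,t,tol); print(n,f,k,tool([*f[:2],.093],s).round(2))
E
```

```text
clock: 17.73
tcp_pos: [0.5425, 0.1974, 0.1187]
orientation: [0.0, 0.989, 0.145, 0.0]
wrist_force: [0.3, 0.6, 0.5]
finger_gap: 0.0682
grip_force: 0.0
clock: 18.15
tcp_pos: [0.5435, 0.1977, 0.1603]
orientation: [-0.0, 0.989, 0.145, 0.002]
wrist_force: [-0.3, 0.4, 0.1]
finger_gap: 0.0682
grip_force: 0.0
clock: 18.57
tcp_pos: [0.5419, 0.1973, 0.1581]
orientation: [0.0, 0.989, 0.145, -0.001]
wrist_force: [0.3, 0.0, -1.3]
finger_gap: 0.0685
grip_force: 0.0
[0.54194827 0.19732984 0.15807441]
plate [0.5416 0.1965 0.0777] 713 [-0.05  0.07  6.51]
collar [0.5458 0.1973 0.0214] 105 [0.38 0.11 6.51]
tinbase [0.5485 0.2031 0.0716] 171 [ 0.8  -0.36  6.51]
```

View pics/w10.png

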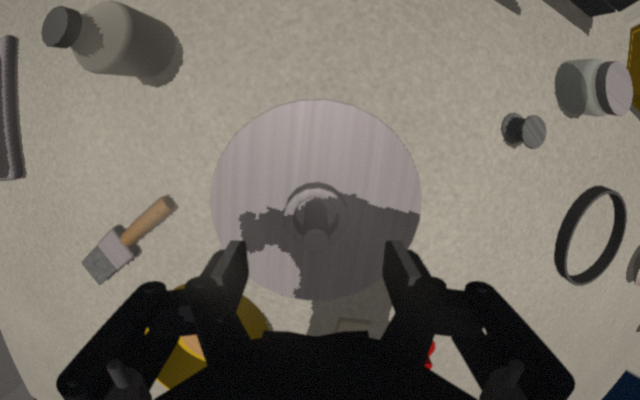

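The nested lids sit level and centred on the tin (plate about (316,198)), and the stand at right is empty. Next, descend to the collar.

```bash
python3 -m inch '[0,0.07,1,0,0,0,1.5,0,0,0,1.5,0,0,0,1,0,0,0,0.5,0]'
python3 -m inch '[0,0,0.4,0,0,0,0.3,0,0,0,0.2,0,0,0,0,0,0,0,0,0]'
python3 -m inch '[0,0,0,0,0,0,0,0,0,0,0,0,0,0,0,0,0,0,0,0]' 0.3
```

```text
clock: 19.03
tcp_pos: [0.5413, 0.1964, 0.1015]
orientation: [0.0, 0.989, 0.145, -0.002]
wrist_force: [-0.4, -0.9, 0.4]
finger_gap: 0.068
grip_force: 0.0
clock: 19.45
tcp_pos: [0.5429, 0.1968, 0.0952]
orientation: [0.0, 0.989, 0.145, 0.0]
wrist_force: [0.0, 0.1, 0.9]
finger_gap: 0.068
grip_force: 0.0
clock: 19.87
tcp_pos: [0.5426, 0.1967, 0.0949]
orientation: [0.0, 0.989, 0.145, 0.0]
wrist_force: [-0.3, -0.3, 0.4]
finger_gap: 0.0558
grip_force: 0.0
```

```bash
python3 -m inch '[0,0,0.2,0,0,0,0.2,0,0,0,0,0,0,0,0,0,0,0,0,0]'
python3 -m inch '[0,0,0,0,0,0,0,0,0,0,0,0,0,0,0,0,0,0,0,0]' -1 60
python3 -m inch '[0,0,0,0,0,0,0,0,0,0,0,0,0,0,0,0,0,0,0,0]'
```

```text
clock: 20.28
tcp_pos: [0.5424, 0.1967, 0.0906]
orientation: [0.0, 0.989, 0.145, -0.0]
wrist_force: [0.2, 0.2, -1.0]
finger_gap: 0.0555
grip_force: 0.0
clock: 20.7
tcp_pos: [0.5427, 0.1971, 0.0915]
orientation: [-0.0, 0.989, 0.146, 0.0]
wrist_force: [-1.1, 1.3, 5.1]
finger_gap: 0.0416
grip_force: 63.9
clock: 21.12
tcp_pos: [0.5427, 0.1971, 0.0915]
orientation: [-0.0, 0.989, 0.146, 0.0]
wrist_force: [-2.1, 1.1, 4.7]
finger_gap: 0.0416
grip_force: 63.9
```

```bash
python3 -m inch '[0,0,0,0,0,0,-0.2,0,0,0,-0.3,0,0,0,-0.5,0,0,0,-0.7,0]' - 90
python3 -m inch '[0,0,-0.8,0,0,0,-1,0,0,0,-1,0,0,0,-1,0,0,0,-0.5,0]'
python3 -m inch '[0,0,0,0,0,0,0,0,0,0,0,0,0,0,0,0,0,0,0,0]'
python3 - <<'E'
from m import *
s,ci,im,e=shot("w11"); t=s["tcp_pos"]; d=t[2]-.0915; print(t,s["wrist_force"],s["ft_torque"])
for n,z,r,tol in [("plate",.082+d,.0785,.003),("collar",.099+d,.022,.0015)]:
    f,k=circ(ci,e,z,r,t,tol); print(n,f,k,(f[:2]-t[:2]).round(4))
E
```

```text
clock: 21.53
tcp_pos: [0.5418, 0.1965, 0.1072]
orientation: [0.0, 0.989, 0.145, -0.001]
wrist_force: [-0.5, -0.1, -2.3]
finger_gap: 0.0408
grip_force: 91.5
clock: 21.95
tcp_pos: [0.5435, 0.1969, 0.153]
orientation: [-0.0, 0.989, 0.145, 0.001]
wrist_force: [0.3, -0.1, -2.2]
finger_gap: 0.0408
grip_force: 91.5
clock: 22.37
tcp_pos: [0.5421, 0.1966, 0.1501]
orientation: [0.0, 0.989, 0.145, -0.001]
wrist_force: [-0.2, -0.9, -2.1]
finger_gap: 0.0405
grip_force: 91.5
[0.54210164 0.19662155 0.15007389] [-0.21421811 -0.85668663 -2.10863935] [ 0.02827773 -0.003143    0.03226814]
plate [0.5408 0.1961 0.0781] 957 [-0.0013 -0.0005]
collar [0.5478 0.1965 0.0219] 171 [ 0.0057 -0.0001]
```

```bash
python3 -m inch '[0,0,-1,0,0,0,-2,0,0,0,-2,0,0,0,-2,0,0,0,-1.5,0]'
python3 -m inch '[0,0,-0.8,0,0,0,-0.4,0,0,0,0,0,0,0,0,0,0,0,0,0]'
python3 -m inch '[0,0,0,0,0,0,0,0,0,0,0,0,0,0,0,0,0,0,0,0]'
python3 - <<'E'
from m import *
s,ci,im,e=shot("w12"); t=s["tcp_pos"]; d=t[2]-.0915; print(t,s["wrist_force"],s["ft_torque"])
f,k=circ(ci,e,.082+d,.0785,t,.003); print("plate",f,k,(f[:2]-t[:2]).round(4))
im=eyes.read_camera("scene")[:,:,::-1]; c=im[60:260,240:480]
cv2.imwrite("pics/s12.png",cv2.resize(c,(720,600),interpolation=cv2.INTER_CUBIC))
E
```

```text
clock: 22.83
tcp_pos: [0.5429, 0.1968, 0.2382]
orientation: [-0.0, 0.989, 0.145, 0.001]
wrist_force: [0.2, 1.2, -2.3]
finger_gap: 0.0406
grip_force: 91.9
clock: 23.25
tcp_pos: [0.5419, 0.1966, 0.2465]
orientation: [0.0, 0.989, 0.145, -0.001]
wrist_force: [0.4, -0.1, -1.9]
finger_gap: 0.041
grip_force: 91.9
clock: 23.67
tcp_pos: [0.5425, 0.1967, 0.2476]
orientation: [0.0, 0.989, 0.145, -0.0]
wrist_force: [-0.8, 0.4, -1.8]
finger_gap: 0.0407
grip_force: 91.9
[0.54246233 0.19674974 0.24758165] [-0.847647    0.40695997 -1.75112092] [-0.0084043   0.00580427  0.0456035 ]
plate [0.5406 0.1962 0.0786] 943 [-0.0019 -0.0005]
```

View pics/s12.png

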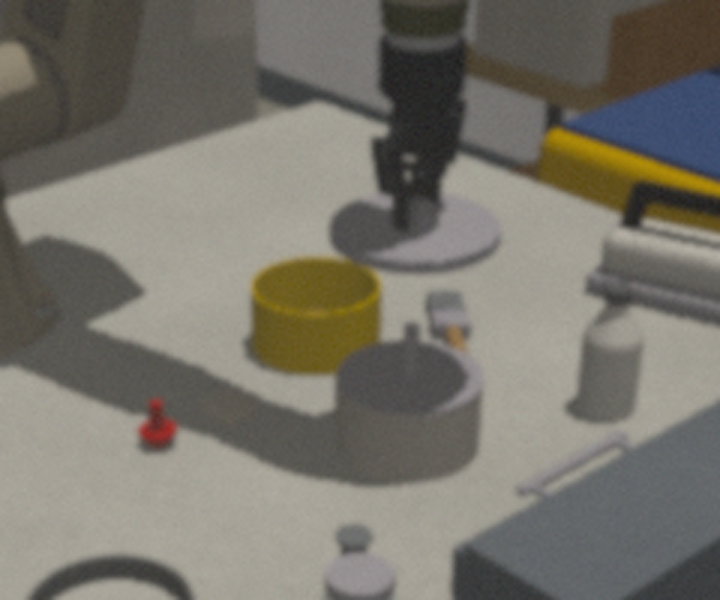

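The scene crop shows the inner lid seated level on the tin with its knob up at about (412,340), and the outer lid held level well above it. Nothing else has moved, so I'm handing in.

```bash
python3 -c "
from workcell import env
print(env.hand_in())"
```

```text
the job is handed in; nothing more can be done
None
```

Job handed in at about 24 s: the die is in its pocket stem up, the inner lid is seated on the tin, and the outer lid is held level about 15 cm above where it sat.

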